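Dial open the worn combination bolt of the bit safe

TASK

Unlock the small steel safe on the bench: set its left dial to 2 and its right dial to 5 and draw the bolt it guards all the way to the right, then let go. The lock is worn, so each dial lets go only somewhat past its number, anywhere between it and the next one clockwise: keep a light sideways pull on the bolt while you turn and feel for the moment it gives, the left dial first, then the right. Never force the bolt or a dial against what blocks it (stay below 25 N), and do not disturb the tools lying around.

Things in the scene. Friction and masses are not known exactly. Their poses are not given: they have to be found in the camera images.
- safe: low grey steel safe, fixed on the bench, 136 mm (x) by 316 mm (y), 41 mm tall to its lid; on the lid a housing, 92 x 234 mm, up to z = 62 mm. Origin: centre of its underside; x to its far side, y to its left, z up. At its left end (y = +122 mm) stands a steel keeper, 80 mm tall, that the bolt's nose enters.
- lock: the combination lock on the safe; same origin and axes. Hidden gates stop the bolt at about 3 mm while the left dial is wrong, then at about 17 mm while the right one is. A gate yields springily, 4 N per mm: 6 to 12 N of pull suffices; pull below 25 N, 35 N inside damages it. In a dial's window the resistance vanishes and the bolt runs on; then stop turning: a passed dial is captive.
- bolt (a joint): the bolt: dark steel plate, 80 x 176 mm, top at z = 68 mm, carrying both dials and the brass studs round them, steel nose at its left end. m; 0 = shut, grows as it is drawn to the right (-y of the safe), 0.045 = fully open (end stop). Friction 1.5 N, stays where left; it has no handle: draw it by a dial's knob.
- dial_left (a joint): left dial. rad; 0 = white pointer at mark 1 (far side, +x of the safe), grows clockwise seen from above; mark n at (n-1)*1.047, mark 2 at 1.047. Friction 0.05 N m, stays where left, no stops. It frees the bolt at an unseen angle, new each time, 0.10 to 0.90 rad clockwise past mark 2, in a window about 0.18 rad wide round it. At the start it points anticlockwise of mark 2.
- dial_right (a joint): right dial. Read like the left one: rad, 0 = pointer at mark 1, grows clockwise; mark 5 at 4.189. It frees the bolt at an unseen angle, new each time, 0.10 to 0.90 rad clockwise past mark 5, in a window about 0.18 rad wide round it. At the start it points clockwise beyond that span (5.25 to 5.6).
- dial_left_grip (a point): point on the left dial's axis, 22 mm above the bolt plate; y = +48 mm, z = 90 mm of the safe when shut; moves with the bolt. The dial is a round black knurled knob, 36 mm across and 34 mm tall over the plate, to be gripped at any yaw, with a white pointer line from its centre to its rim. Six groups of 1 to 6 brass studs round it, 60 degrees apart, are its numbers.
- dial_right_grip (a point): the same point of the right dial, a like knob: y = -48 mm, z = 90 mm of the safe when the bolt is shut; moves with the bolt.
- bolt_nose (a point): left tip of the bolt's nose, at y = +135 mm of the safe when shut, +90 mm when fully open.
- tape_measure: tape measure, 38 x 97 x 66 mm, standing to the left of the safe; origin under its centre. Leave alone.
- chisel: bevel chisel, 30 x 221 x 26 mm, lying behind the safe; origin under its centre. Leave alone.
- wood_block: offcut block, 50 x 50 x 19 mm, to the right of the safe; origin under its centre. Leave alone.
- pencil: carpenter's pencil, 7 x 168 x 6 mm, lying in front of the safe; origin under its centre. Leave alone.

How it is judged:
By the outcome, as a careful person would: the job done as asked, in the order asked, and still so for the second after the job is handed in, with the robot touching nothing.
It also fails if it takes over 54 s, if anything falls off the work surface, if the arm or the gripper's body presses on something with over 40 N, if the wrist force passes 120 N, or if a joint passes its speed limit or range.

ROBOT

A 7-joint arm with a two-finger parallel gripper is mounted at the origin on a cart in front of the work surface, level with it; the furniture and walls round the work are solid. World frame = base frame: x ahead of the robot, y to its left, z up, the work surface at z = 0. Lengths are in m, angles in degrees, forces in N, time in s.
With the tool pointing down it reaches from about 0.425 to 0.875 m from the base axis. Payload 4.7 kg.
Tool frame: the origin (TCP) lies at the very end of the fingers, on their centre line; the grasp point (between the pads) lies 19 mm behind it; y points along the fingers, z is the direction in which the jaws open and shut, and the axes are right-handed (so a half turn about y gives the same grasp; the last joint's range is limited). The gripper opens to 87 mm and grips with 3 to 60 N. Pads are 19 mm wide; open, the fingers measure 117 mm over their backs; the gripper's body (75 mm by 190 mm) begins 51 mm behind the grasp point.
Start: joints at [76.553, 18.392, -4.016, 83.108, 1.295, 78.541, -3.26], TCP at [0.16, -0.63, 0.223] pointing down, gripper open.
Joint ranges: [-163.93, 163.93], [-17.29, 119.83], [-79.2, 71.16], [3.27, 140.29], [-89.18, 269.18], [5.43, 117.66], [-154.24, 154.24]. Speed limits (degrees/s): [147.25, 147.25, 180, 180, 180, 180, 180].

INTERFACE

Orientations are given as [roll, pitch, yaw] about the fixed x, y, z axes, in that order (R = Rz(yaw) Ry(pitch) Rx(roll)).
In Python, from cell import env gives the robot as it stands.
- The arm moves only by the shell command python3 -m pendant 'ROWS' [FORCE]. ROWS is JSON, one flat list of numbers, 7 for each row, row after row: the shift along the world's x, y, z in units of 40 mm (1.0 is 40 mm), then the turn, a rotation vector about the world's x, y, z in units of 10 degrees (1.0 is 10 degrees), then the finger opening in mm, from 0 to 87. In form: [x, y, z, wx, wy, wz, jaw, x, y, z, wx, wy, wz, jaw, ...]. A call has 1 to 10 rows; each row shifts and turns the commanded pose from where the row before left it; what a row does not reach is not made up. A row lasts 1/8 s, in which the tool goes at most 62.5 mm and 10.7 degrees, less where a joint would pass 70% of its speed; a pose out of reach is approached as far as the arm can. A call is refused whole if a number of a shift passes 1 or a number of a turn 1, either way. A call with a gripper value outside its range is refused whole. The fingers move at their own pace and stop on an object; FORCE is the grip in N (left out, the last holds). Time passes only in rows, so rows that do not move let the fingers close. It gives the time, the measured TCP pose, the force and the opening at its end, in the units of the state.
- env.get_obs(): the state, without advancing time (a new reading comes with each control period).
- env.read_camera(name): name is "side" or "top" or "wrist"; returns a dict with "image" (384x512x3 uint8, red, green, blue), "fx", "fy", "cx", "cy" (pixels), "cam_to_world" (4x4, takes a point from camera to world coordinates). Camera axes: x right, y up, looking along -z (the intrinsics and any distortion apply to the point x, -y, -z); pixel columns grow to the right and rows downward; lengths in m; the calibration is good to about 2 mm. A picture is of the moment at which its call begins. There is no depth.
- env.sign_off(): hands the job in, once; it reports no verdict.
The state is a dict: "time_s": time; "qpos": joint angles; "joint_velocities": joint speeds; "effort": joint torques, N m; "tool_pos": TCP position; "tool_rot": TCP orientation; "force": force on the tool from outside, world axes, zero at the start; "wrist_torque": the same for the moment, N m; "grip_width": finger opening in m.
Only numpy, scipy, OpenCV 4.12 (cv2) and the standard library are available. Lean on these libraries where they do the work, as an engineer would, in place of code of your own. Each camera call takes 0.05 s, during which the arm holds its last target.

## Working session

There is one attempt and no reset: what is moved stays moved. The work goes in short steps, Python scripts to look and compute and a shell command to move; the robot and the scene stay as the last step left them, time stands still between calls to the robot, and variables do not carry over. Pictures are saved under pics/ and viewed, and the job is handed in when it is done.

```bash
ls; mkdir -p pics; python3 - <<'E'
from cell import env
import cv2
o=env.get_obs();print({k:(v if not hasattr(v,'round') else v) for k,v in o.items()})
for n in("top","side","wrist"):
    c=env.read_camera(n);cv2.imwrite(f"pics/{n}0.png",c["image"][:,:,::-1]);print(n,c["fx"],c["fy"],c["cx"],c["cy"],c["cam_to_world"],[k for k in c])
E
```

```text
pics
{'time_s': 0.0, 'qpos': array([76.54984278, 18.43915989, -4.01539402, 83.17518181,  1.29312221,
       78.53983605, -3.26037248]), 'joint_velocities': array([-0.05441591,  0.10090693,  0.08070518, -0.08518768,  0.04810604,
       -0.03665206, -0.16355024]), 'effort': array([ 2.57635120e-04, -4.91281378e+01, -4.03906172e-01, -3.12524414e+01,
       -6.40070345e-02,  4.38169297e-02,  1.76321860e-04]), 'tool_pos': array([ 0.15991278, -0.62945316,  0.22145789]), 'tool_rot': array([-9.01090405e+01, -3.92995338e-03, -1.65740961e+02]), 'force': array([ 0.66734617, -0.76181673,  0.42106877]), 'wrist_torque': array([ 0.02014619, -0.01982891,  0.01045999]), 'grip_width': 0.08701134015844976}
top 419.6759647120355 419.6759647120355 260.46237079860185 188.37034710628689 [[-0.02460793  0.98333526 -0.18012836  0.41092508]
 [-0.99968625 -0.02336246  0.00903285  0.04070879]
 [ 0.00467408  0.18029412  0.98360164  1.06627218]
 [ 0.          0.          0.          1.        ]] ['image', 'fx', 'fy', 'cx', 'cy', 'cam_to_world']
side 426.1474512969926 426.1474512969926 252.88899535631273 189.4776410896991 [[ 0.99808241  0.04152653 -0.04590264  0.53502047]
 [-0.06152393  0.58399928 -0.80941932 -0.8160943 ]
 [-0.00680527  0.8106913   0.58543429  0.68547726]
 [ 0.          0.          0.          1.        ]] ['image', 'fx', 'fy', 'cx', 'cy', 'cam_to_world']
wrist 289.5769891950337 289.5769891950337 257.82935971950025 188.24564114446449 [[ 0.24694005  0.92613347  0.28512699  0.23763298]
 [-0.96902934  0.23651118  0.0710253  -0.61041474]
 [-0.00165681 -0.29383542  0.95585459  0.38487651]
 [ 0.          0.          0.          1.        ]] ['image', 'fx', 'fy', 'cx', 'cy', 'cam_to_world']
```

View pics/top0.png

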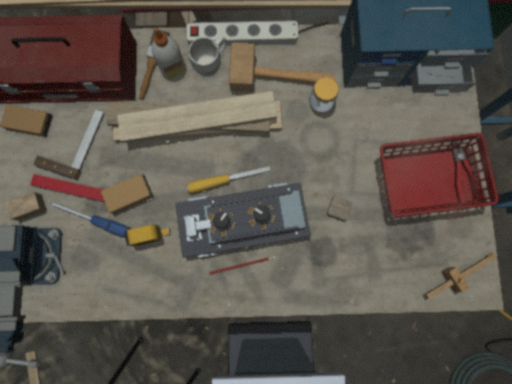

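View pics/side0.png

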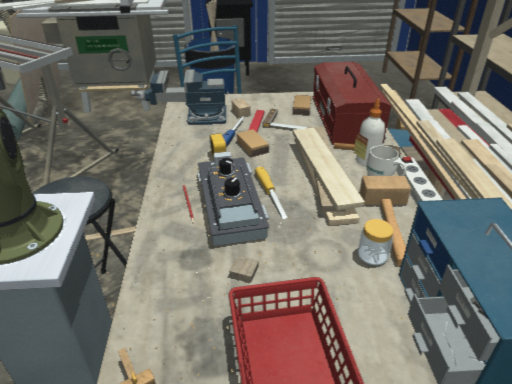

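```bash
python3 - <<'E'
import cv2
im=cv2.imread("pics/top0.png");c=im[175:265,170:320];cv2.imwrite("pics/topz.png",cv2.resize(c,None,fx=5,fy=5,interpolation=cv2.INTER_CUBIC))
im=cv2.imread("pics/side0.png");c=im[145:250,190:280];cv2.imwrite("pics/sidez.png",cv2.resize(c,None,fx=5.5,fy=5.5,interpolation=cv2.INTER_CUBIC))
E
```

```text
(no output)
```

View pics/topz.png

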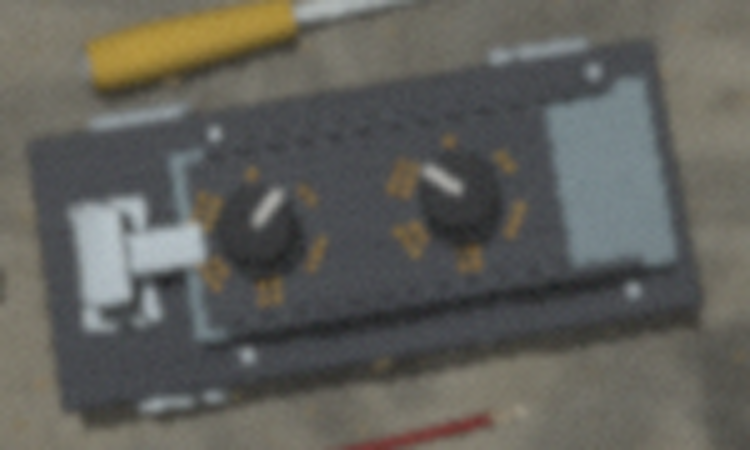

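View pics/sidez.png

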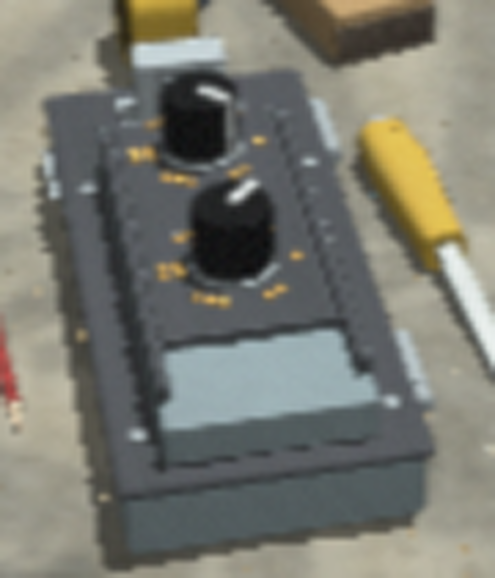

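```bash
cat > h.py <<'E'
import numpy as np,cv2
def ray(c,u,v):
    M=np.array(c["cam_to_world"]);d=M[:3,:3]@np.array([(u-c["cx"])/c["fx"],-(v-c["cy"])/c["fy"],-1]);return M[:3,3],d/np.linalg.norm(d)
def onz(c,u,v,z):
    o,d=ray(c,u,v);return o+d*(z-o[2])/d[2]
def proj(c,p):
    M=np.array(c["cam_to_world"]);q=M[:3,:3].T@(np.array(p)-M[:3,3]);return c["cx"]+c["fx"]*q[0]/-q[2],c["cy"]-c["fy"]*q[1]/-q[2]
def tri(a,b):
    A=0;B=0
    for o,d in(a,b):
        P=np.eye(3)-np.outer(d,d);A=A+P;B=B+P@o
    return np.linalg.solve(A,B)
E
python3 - <<'E'
from h import *
from cell import env
t=env.read_camera("top");s=env.read_camera("side")
T=lambda x,y:(170+x/5,175+y/5); S=lambda x,y:(190+x/5.5,145+y/5.5)
L=onz(t,*T(257,226),.102);R=onz(t,*T(460,190),.102)
Lt=onz(t,*T(282,190),.102);Rt=onz(t,*T(425,168),.102)
print(L,R,np.linalg.norm(L-R))
ax=(L-R)[:2];yaw=np.degrees(np.arctan2(-ax[0],ax[1]));print("safe yaw",yaw)
for c,p in((L,Lt),(R,Rt)):
    d=(p-c)[:2];print("dial",(yaw-np.degrees(np.arctan2(d[1],d[0])))%360,np.linalg.norm(d))
# side: knob top centres
print(tri(ray(t,*T(257,226)),ray(s,*S(202,90))),tri(ray(t,*T(460,190)),ray(s,*S(232,200))))
for p in [(28,148),(68,405),(700,315),(655,40)]: print(onz(t,*T(*p),.041))
print("tape",onz(t,142,234,.066),"chisel",onz(t,190,186,.02),onz(t,270,169,.01))
E
```

```text
[0.51515012 0.12362089 0.102     ] [0.5295757  0.02972483 0.102     ] 0.09499772023222082
safe yaw 8.734262105425504
dial 44.17414634980237 0.020132128184662285
dial 312.4336610755745 0.019164859668591903
[0.51833366 0.12421318 0.09819714] [0.53150598 0.02984361 0.10000589]
[0.56300874 0.2413299  0.041     ]
[0.43740218 0.22059362 0.041     ]
[ 0.47313054 -0.08614816  0.041     ]
[ 0.60988122 -0.06998208  0.041     ]
tape [0.49074625 0.31523172 0.066     ] chisel [0.61288097 0.20953881 0.02      ] [0.65458846 0.00514833 0.01      ]
```

```bash
python3 -m pendant '[1,0.9,0,0,0,0,87, 1,0.9,0,0,0,0,87, 1,0.9,0,0,0,0,87, 1,0.9,0,0,0,0,87, 1,0.9,0,0,0,0,87, 0.25,0.95,0,0,0,0.3,87, 0.25,0.95,0,0,0,0.3,87, 0.25,0.95,0,0,0,0.3,87]' 40
```

```text
time_s: 1.25
tool_pos: [0.3903, -0.3346, 0.2225]
tool_rot: [-90.0, -0.0, -156.6]
force: [0.2, -0.4, 0.4]
grip_width: 0.0867
```

```bash
python3 -m pendant '[0.26,0.95,0,0,0,0.3,87, 0.26,0.95,0,0,0,0.3,87, 0.26,0.95,0,0,0,0.3,87, 0.26,0.95,0,0,0,0.3,87, 0.26,0.95,0,0,0,0.3,87, 0.26,0.95,0,0,0,0.3,87, 0.26,0.95,0,0,0,0.1,87, 0.26,0.95,0,0,0,0,87, 0.26,0.95,0,0,0,0,87, 0.26,0.95,0,0,0,0,87]'
python3 - <<'E'
from cell import env
import cv2,pickle
c=env.read_camera("wrist");cv2.imwrite("pics/w1.png",c["image"][:,:,::-1]);pickle.dump(c,open("w1.pkl","wb"));o=env.get_obs();print(o["tool_pos"],o["tool_rot"],o["qpos"],o["force"])
E
```

```text
time_s: 2.5
tool_pos: [0.494, 0.0462, 0.2227]
tool_rot: [-90.0, 0.0, -137.7]
force: [0.6, -0.6, 0.6]
grip_width: 0.087
[0.49466564 0.05291494 0.22310853] [ -90.08853018    0.2439652  -137.26408777] [ 33.52401092   1.46050653 -42.74898414 103.04913663   0.80772144
  75.72510031 -56.67637678] [0.55526834 5.50048247 0.9341549 ]
```

View pics/w1.png

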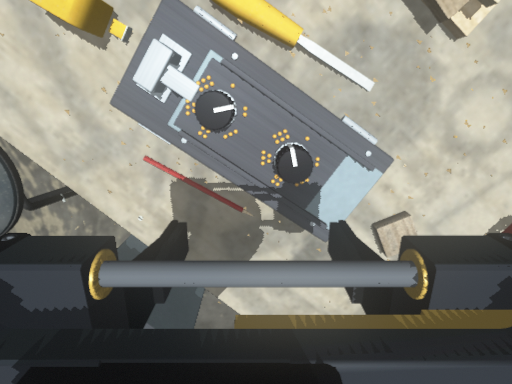

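```bash
python3 -m pendant '[0,0,0,0,0,0,87,0,0,0,0,0,0,87,0,0,0,0,0,0,87]'
python3 - <<'E'
from cell import env
import cv2,pickle
c=env.read_camera("wrist");cv2.imwrite("pics/w2.png",c["image"][:,:,::-1]);pickle.dump(c,open("w1.pkl","wb"));o=env.get_obs();print(o["tool_pos"],o["tool_rot"],o["force"],o["wrist_torque"])
im=c["image"][40:240,80:440,::-1];cv2.imwrite("pics/w2z.png",cv2.resize(im[20:170,80:260],None,fx=4.4,fy=4,interpolation=cv2.INTER_CUBIC)) 
E
```

```text
time_s: 2.92
tool_pos: [0.4939, 0.0428, 0.2225]
tool_rot: [-90.0, -0.0, -137.9]
force: [0.7, -0.1, 0.3]
grip_width: 0.087
[0.49393804 0.04289643 0.22257109] [-8.99799093e+01 -2.01317011e-02 -1.37854591e+02] [0.64438044 0.91278922 0.07063442] [-0.08211062 -0.05954079  0.02365726]
```

View pics/w2z.png

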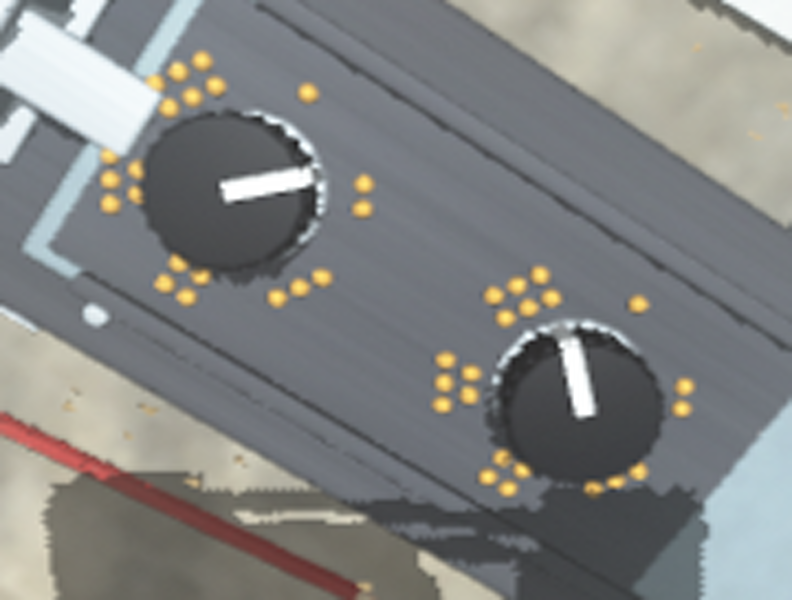

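```bash
python3 - <<'E'
from h import *
import pickle
c=pickle.load(open("w1.pkl","rb"))
Z=lambda x,y:(160+x/4.4,60+y/4)
g=cv2.cvtColor(c["image"],cv2.COLOR_RGB2GRAY); hsv=cv2.cvtColor(c["image"],cv2.COLOR_RGB2HSV)
P={}
for n,b,t in(("L",(225,192),(315,177)),("R",(585,411),(567,338))):
    B=onz(c,*Z(*b),.102);T=onz(c,*Z(*t),.102);P[n]=B;d=(T-B)[:2];P[n+"a"]=np.degrees(np.arctan2(d[1],d[0]));print(n,B,np.linalg.norm(d))
ax=(P["L"]-P["R"])[:2];yaw=np.degrees(np.arctan2(-ax[0],ax[1]));print(yaw,np.linalg.norm(ax))
for n in"LR":print(n,(yaw-P[n+"a"])%360)
# stud groups '1' and '4' opposite for centre check: L 1:(308,93) ; 4 mean ; 
m=cv2.inRange(hsv,(12,110,120),(28,255,255))
k,l,s,ce=cv2.connectedComponentsWithStats(m)
pts=[onz(c,*ce[i],.070)[:2] for i in range(1,k) if s[i,4]<60 and s[i,4]>4]
for n in"LR":
    q=np.array([p for p in pts if np.linalg.norm(p-P[n][:2])<.036])
    r=np.linalg.norm(q-P[n][:2],axis=1);print(n,len(q),r.round(4))
E
```

```text
L [0.51760977 0.12389496 0.102     ] 0.01971207354892028
R [0.53173622 0.0298397  0.102     ] 0.01880127217763332
8.54158439020421 0.09511018641206333
L 46.41574562733685
R 312.01278295296754
L 21 [0.0331 0.0325 0.0335 0.0264 0.0284 0.026  0.027  0.0334 0.0267 0.0327
 0.028  0.0268 0.0332 0.0276 0.0259 0.0254 0.0324 0.0283 0.0278 0.0322
 0.0287]
R 21 [0.0319 0.0313 0.0323 0.0253 0.025  0.0278 0.0257 0.0329 0.0257 0.0321
 0.0282 0.0259 0.033  0.0283 0.0261 0.0328 0.0262 0.0296 0.0294 0.0328
 0.0294]
```

```bash
python3 -m pendant '[0.29,1,0,0,0,0,87, 0.29,1,0,0,0,0,87, 0,0,-1,0,0,0,87, 0,0,-1,0,0,0,87,0,0,0,0,0,0,87]'
python3 -m pendant '[0,0,-0.7,0,0,0,70, 0,0,-0.7,0,0,0,60, 0,0,-0.3,0,0,0,50,0,0,0,0,0,0,50,0,0,0,0,0,0,50]'
python3 - <<'E'
from cell import env
import cv2
for n in("wrist","side"):
    c=env.read_camera(n);cv2.imwrite(f"pics/{n}3.png",c["image"][:,:,::-1])
im=c["image"][120:250,170:310,::-1];cv2.imwrite("pics/side3z.png",cv2.resize(im,None,fx=4,fy=4,interpolation=cv2.INTER_CUBIC))
E
```

```text
time_s: 3.6
tool_pos: [0.5149, 0.1227, 0.1399]
tool_rot: [-90.2, -0.3, -137.8]
force: [0.6, 0.7, 0.7]
grip_width: 0.0874
time_s: 4.22
tool_pos: [0.5184, 0.1242, 0.0761]
tool_rot: [-89.9, 0.1, -137.8]
force: [-0.3, 0.7, 0.3]
grip_width: 0.0517
```

View pics/wrist3.png

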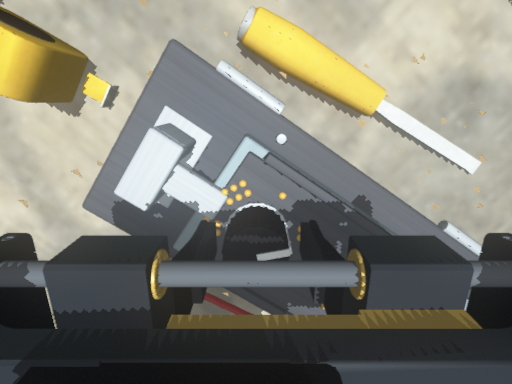

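View pics/side3z.png

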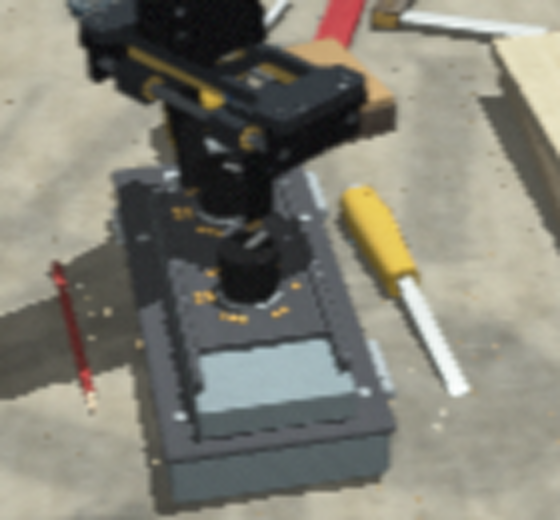

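```bash
python3 -m pendant '[0,0,0,0,0,0,30,0,0,0,0,0,0,30,0,0,0,0,0,0,30]' 30; python3 -c "
from cell import env
o=env.get_obs();print(o['force'],o['wrist_torque'],o['grip_width'],o['tool_pos'])"
```

```text
time_s: 4.7
tool_pos: [0.5172, 0.1241, 0.0748]
tool_rot: [-90.0, -0.0, -137.7]
force: [-0.9, 0.0, 2.0]
grip_width: 0.0351
[-0.89157813  0.02477832  1.9510059 ] [-0.06537019  0.21050566 -0.01086399] 0.03508427397636325 [0.5171851  0.12405674 0.07480155]
```

```bash
cat > s.py <<'E'
from cell import env
import numpy as np
o=env.get_obs();d=np.array([.150,-.989]);p=o['tool_pos'];f=o['force']
print("t %.2f pull %.1f side %.1f fz %.1f adv %.1f lat %.1f yaw %.1f grip %.1f tz %.2f"%(o['time_s'],-f[:2]@d,f[:2]@[.989,.15],f[2],1e3*(p[:2]-[.5172,.1241])@d,1e3*(p[:2]-[.5172,.1241])@[.989,.15],o['tool_rot'][2],1e3*o['grip_width'],o['wrist_torque'][2]))
E
python3 -m pendant '[0.015,-0.1,0,0,0,0,30,0,0,0,0,0,0,30]'>/dev/null;python3 s.py
python3 -m pendant '[0.004,-0.025,0,0,0,0,30,0,0,0,0,0,0,30]'>/dev/null;python3 s.py
```

```text
t 4.95 pull 1.5 side -1.3 fz 3.7 adv 3.8 lat -0.0 yaw -137.7 grip 35.6 tz 0.01
t 5.20 pull 5.2 side -2.9 fz 4.1 adv 4.1 lat -0.1 yaw -137.7 grip 35.4 tz -0.02
```

```bash
python3 -m pendant '[0.003,-0.02,0,0,0,0,30,0,0,0,0,0,0,30]'>/dev/null;python3 s.py
python3 -m pendant '[0,0,0,0,0,-0.5,30,0,0,0,0,0,0,30]'>/dev/null;python3 s.py
```

```text
t 5.45 pull 5.1 side -1.7 fz 4.8 adv 4.6 lat -0.0 yaw -137.7 grip 35.4 tz -0.01
t 5.70 pull 5.0 side -2.6 fz 4.9 adv 4.7 lat -0.1 yaw -142.7 grip 35.1 tz -0.02
```

```bash
python3 -m pendant '[0.004,-0.025,0,0,0,0,30,0,0,0,0,0,-0.4,30,0,0,0,0,0,0,30]'>/dev/null;python3 s.py
python3 -m pendant '[0,0,0,0,0,-0.4,30,0,0,0,0,0,0,30]'>/dev/null;python3 s.py
```

```text
t 6.08 pull 6.2 side -2.8 fz 4.8 adv 5.1 lat -0.2 yaw -146.7 grip 35.4 tz -0.03
t 6.33 pull 6.3 side -2.8 fz 4.7 adv 5.0 lat -0.2 yaw -150.7 grip 35.5 tz -0.10
```

```bash
python3 -m pendant '[0.004,-0.025,0,0,0,-0.3,30,0,0,0,0,0,0,30]'>/dev/null;python3 s.py
python3 -m pendant '[0,0,0,0,0,-0.4,30,0,0,0,0,0,0,30]'>/dev/null;python3 s.py
python3 -c "
from cell import env
import cv2
c=env.read_camera('wrist');cv2.imwrite('pics/w4.png',cv2.resize(c['image'][180:290,180:340,::-1],None,fx=5,fy=5,interpolation=2))"
```

```text
t 6.58 pull 7.3 side -3.4 fz 3.6 adv 5.3 lat -0.2 yaw -153.7 grip 35.4 tz 0.03
t 6.83 pull 7.0 side -2.3 fz 4.0 adv 5.2 lat -0.3 yaw -157.7 grip 35.3 tz -0.09
```

View pics/w4.png

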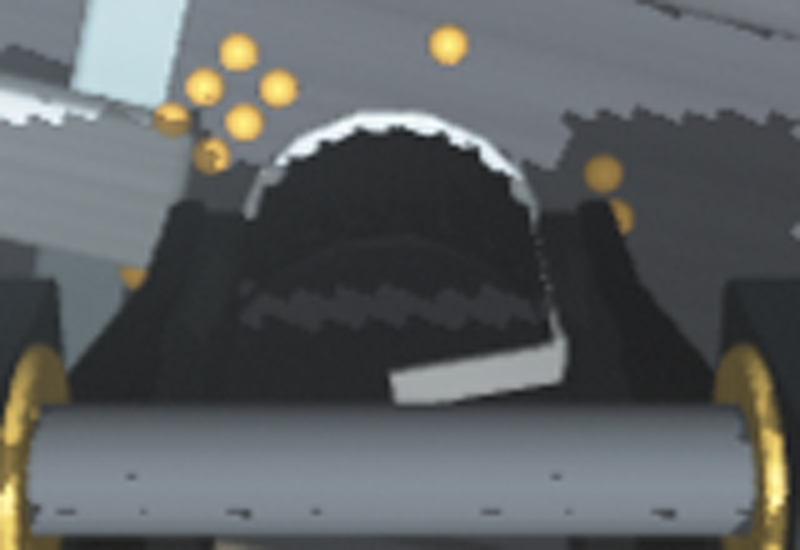

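```bash
python3 -m pendant '[0,0,0,0,0,-0.4,30,0,0,0,0,0,0,30]'>/dev/null;python3 s.py
```

```text
t 7.12 pull 8.3 side -3.5 fz 5.0 adv 5.2 lat -0.3 yaw -161.7 grip 35.3 tz -0.05
```

```bash
python3 -m pendant '[0,0,0,0,0,-0.4,30,0,0,0,0,0,0,30]'>/dev/null;python3 s.py
```

```text
t 7.38 pull 7.8 side -2.3 fz 4.5 adv 5.1 lat -0.3 yaw -165.7 grip 35.4 tz 0.03
```

```bash
python3 -m pendant '[0,0,0,0,0,-0.4,30,0,0,0,0,0,0,30]'>/dev/null;python3 s.py
```

```text
t 7.62 pull 7.4 side -3.0 fz 4.4 adv 5.1 lat -0.3 yaw -169.7 grip 35.6 tz -0.04
```

```bash
python3 -m pendant '[0,0,0,0,0,-0.4,30,0,0,0,0,0,0,30]'>/dev/null;python3 s.py
```

```text
t 7.88 pull 8.6 side -3.1 fz 5.0 adv 5.0 lat -0.3 yaw -173.7 grip 35.2 tz -0.05
```

```bash
python3 -m pendant '[0,0,0,0,0,-0.4,30,0,0,0,0,0,0,30]'>/dev/null;python3 s.py
```

```text
t 8.12 pull 8.7 side -2.5 fz 4.9 adv 4.9 lat -0.3 yaw -177.7 grip 35.1 tz -0.05
```

```bash
python3 -m pendant '[0,0,0,0,0,-0.4,30,0,0,0,0,0,0,30]'>/dev/null;python3 s.py
```

```text
t 8.38 pull 8.9 side -2.3 fz 5.1 adv 4.9 lat -0.3 yaw 178.3 grip 35.6 tz -0.03
```

```bash
python3 -m pendant '[0,0,0,0,0,-0.4,30,0,0,0,0,0,0,30]'>/dev/null;python3 s.py
```

```text
t 8.62 pull 7.8 side -1.9 fz 3.9 adv 4.7 lat -0.3 yaw 174.4 grip 35.1 tz 0.04
```

```bash
python3 -m pendant '[0,0,0,0,0,-0.4,30,0,0,0,0,0,0,30]'>/dev/null;python3 s.py
```

```text
t 8.88 pull 7.5 side -2.4 fz 4.8 adv 4.7 lat -0.2 yaw 170.4 grip 35.3 tz 0.04
```

```bash
python3 -m pendant '[0,0,0,0,0,-0.4,30,0,0,0,0,0,0,30]'>/dev/null;python3 s.py
```

```text
t 9.12 pull 8.2 side -2.3 fz 3.7 adv 4.7 lat -0.2 yaw 166.3 grip 35.4 tz -0.11
```

```bash
python3 -m pendant '[0,0,0,0,0,-0.4,30,0,0,0,0,0,0,30]'>/dev/null;python3 s.py
```

```text
t 9.38 pull 1.1 side -3.5 fz 4.9 adv 8.5 lat -0.2 yaw 162.3 grip 35.7 tz -0.08
```

```bash
python3 -m pendant '[0.015,-0.1,0,0,0,0,30,0,0,0,0,0,0,30]'>/dev/null;python3 s.py;python3 -m pendant '[0.008,-0.05,0,0,0,0,30,0,0,0,0,0,0,30]'>/dev/null;python3 s.py
```

```text
t 9.62 pull 0.9 side -4.4 fz 5.9 adv 13.7 lat -0.2 yaw 162.3 grip 35.4 tz -0.00
t 9.88 pull 1.8 side -2.8 fz 6.2 adv 15.5 lat -0.2 yaw 162.3 grip 35.6 tz 0.05
```

```bash
python3 -m pendant '[0,0,0,0,0,0,60,0,0,0,0,0,0,60,0,0,0,0,0,0,60]'; python3 s.py; python3 -m pendant '[0,0,1,0,0,0,60,0,0,0.4,0,0,0,60,0.12,-0.79,0,0,0,-0.4,60,0.12,-0.79,0,0,0,-0.4,60,0.12,-0.79,0,0,0,0,60,0,0,0,0,0,0,60,0,0,0,0,0,0,60]'
python3 - <<'E'
from cell import env
import cv2,pickle
for n in("wrist","top"):
    c=env.read_camera(n);cv2.imwrite(f"pics/{n}5.png",c["image"][:,:,::-1]);pickle.dump(c,open(n+"5.pkl","wb"))
E
python3 s.py
```

```text
time_s: 10.25
tool_pos: [0.5194, 0.1095, 0.0743]
tool_rot: [-90.0, 0.0, 162.2]
force: [-0.0, -0.0, 1.2]
grip_width: 0.0559
t 10.25 pull -0.0 side -0.0 fz 1.2 adv 14.8 lat 0.0 yaw 162.2 grip 55.9 tz -0.08
time_s: 11.12
tool_pos: [0.5332, 0.0146, 0.1298]
tool_rot: [-90.0, -0.1, 154.1]
force: [-0.5, 0.5, 0.0]
grip_width: 0.0595
t 11.22 pull 0.1 side 0.3 fz -0.1 adv 109.3 lat -0.2 yaw 154.3 grip 60.1 tz -0.02
```

View pics/wrist5.png

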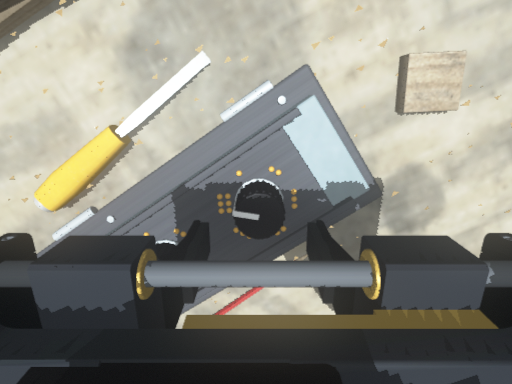

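```bash
python3 - <<'E'
from h import *
import pickle
c=pickle.load(open("wrist5.pkl","rb"))
cv2.imwrite("pics/w5z.png",cv2.resize(c["image"][160:250,190:330,::-1],None,fx=5,fy=5,interpolation=2))
print(onz(c,258,217,.102))
E
```

```text
[0.5330515  0.01357831 0.102     ]
```

View pics/w5z.png

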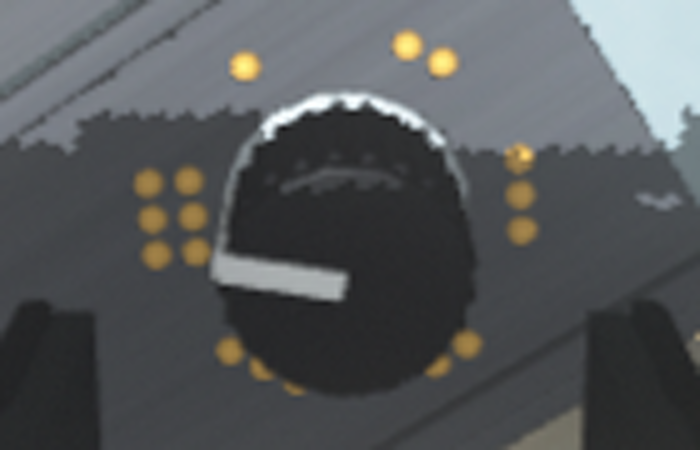

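```bash
python3 -m pendant '[0,-0.01,-0.7,0,0,0,60,0,-0.01,-0.7,0,0,0,60,0,0,0,0,0,0,60,0,0,0,0,0,0,30,0,0,0,0,0,0,30,0,0,0,0,0,0,30,0,0,0,0,0,0,30]' 30; sed -i 's/\[.5172,.1241\]/[.5309,.0298]/g' s.py; python3 s.py
```

```text
time_s: 12.1
tool_pos: [0.534, 0.0142, 0.0753]
tool_rot: [-90.0, 0.0, 154.2]
force: [-2.0, -1.2, 4.2]
grip_width: 0.0352
t 12.10 pull -0.9 side -2.1 fz 4.2 adv 15.8 lat 0.7 yaw 154.2 grip 35.2 tz -0.02
```

```bash
python3 -m pendant '[0.011,-0.075,0,0,0,0,30,0,0,0,0,0,0,30]'>/dev/null;python3 s.py;python3 -m pendant '[0.006,-0.04,0,0,0,0.4,30,0,0,0,0,0,0,30]'>/dev/null;python3 s.py
```

```text
t 12.35 pull 1.0 side -2.2 fz 6.2 adv 17.9 lat 0.7 yaw 154.3 grip 35.1 tz -0.01
t 12.60 pull 4.1 side -1.8 fz 6.5 adv 18.4 lat 0.7 yaw 158.4 grip 35.5 tz 0.07
```

```bash
python3 -m pendant '[0.006,-0.04,0,0,0,0.4,30,0,0,0,0,0,0,30]'>/dev/null;python3 s.py;python3 -m pendant '[0.003,-0.02,0,0,0,0.4,30,0,0,0,0,0,0,30]'>/dev/null;python3 s.py
```

```text
t 12.85 pull 6.4 side -3.4 fz 7.3 adv 19.1 lat 0.7 yaw 162.4 grip 35.6 tz -0.01
t 13.10 pull 6.3 side -2.5 fz 6.3 adv 19.3 lat 0.7 yaw 166.4 grip 35.2 tz 0.12
```

```bash
python3 -m pendant '[0.003,-0.02,0,0,0,0.35,30,0,0,0,0,0,0,30]'>/dev/null;python3 s.py
```

```text
t 13.35 pull 7.6 side -3.1 fz 7.9 adv 19.6 lat 0.7 yaw 169.9 grip 35.3 tz 0.01
```

```bash
python3 -m pendant '[0,0,0,0,0,0.4,30,0,0,0,0,0,0,30]'>/dev/null;python3 s.py
```

```text
t 13.60 pull 7.4 side -3.3 fz 6.8 adv 19.6 lat 0.7 yaw 173.9 grip 35.2 tz 0.04
```

```bash
python3 -m pendant '[0,0,0,0,0,0.4,30,0,0,0,0,0,0,30]'>/dev/null;python3 s.py
```

```text
t 13.85 pull 7.5 side -2.4 fz 6.7 adv 19.7 lat 0.7 yaw 177.9 grip 35.1 tz 0.13
```

```bash
python3 -m pendant '[0,0,0,0,0,0.4,30,0,0,0,0,0,0,30]'>/dev/null;python3 s.py
```

```text
t 14.10 pull 6.3 side -3.3 fz 6.8 adv 19.7 lat 0.7 yaw -178.1 grip 35.4 tz -0.02
```

```bash
python3 -m pendant '[0,0,0,0,0,0.4,30,0,0,0,0,0,0,30]'>/dev/null;python3 s.py
```

```text
t 14.35 pull 6.6 side -3.2 fz 6.0 adv 19.7 lat 0.7 yaw -174.1 grip 35.2 tz 0.11
```

```bash
python3 -m pendant '[0.001,-0.01,0,0,0,0.4,30,0,0,0,0,0,0,30]'>/dev/null;python3 s.py
```

```text
t 14.60 pull 7.6 side -3.0 fz 6.8 adv 19.7 lat 0.7 yaw -170.1 grip 35.4 tz 0.06
```

```bash
python3 -m pendant '[0.001,-0.01,0,0,0,0.4,30,0,0,0,0,0,0,30]'>/dev/null;python3 s.py
```

```text
t 14.85 pull 7.7 side -3.6 fz 7.0 adv 19.8 lat 0.7 yaw -166.1 grip 35.3 tz 0.00
```

```bash
python3 -m pendant '[0,0,0,0,0,0.4,30,0,0,0,0,0,0,30]'>/dev/null;python3 s.py
```

```text
t 15.10 pull 8.2 side -3.3 fz 7.6 adv 19.8 lat 0.7 yaw -162.1 grip 35.3 tz 0.06
```

```bash
python3 -m pendant '[0,0,0,0,0,0.4,30,0,0,0,0,0,0,30]'>/dev/null;python3 s.py
```

```text
t 15.35 pull 4.5 side -2.6 fz 6.6 adv 21.8 lat 0.7 yaw -158.1 grip 35.4 tz 0.09
```

Pull dropped and the bolt moved on; hold the angle and see.

```bash
python3 -m pendant '[0,0,0,0,0,0,30]'>/dev/null;python3 s.py;python3 -m pendant '[0.004,-0.025,0,0,0,0,30,0,0,0,0,0,0,30]'>/dev/null;python3 s.py
```

```text
t 15.47 pull 4.7 side -2.9 fz 7.0 adv 22.0 lat 0.7 yaw -158.2 grip 35.4 tz 0.09
t 15.72 pull 3.3 side -2.7 fz 6.8 adv 23.1 lat 0.7 yaw -158.2 grip 35.4 tz 0.11
```

```bash
python3 -m pendant '[0.011,-0.075,0,0,0,0,30,0,0,0,0,0,0,30]'>/dev/null;python3 s.py;
```

```text
t 15.97 pull 3.6 side -2.5 fz 6.8 adv 26.4 lat 0.7 yaw -158.2 grip 35.5 tz 0.05
```

```bash
python3 -m pendant '[0.015,-0.1,0,0,0,0,30,0.015,-0.1,0,0,0,0,30,0.015,-0.1,0,0,0,0,30,0,0,0,0,0,0,30]'>/dev/null;python3 s.py;python3 -m pendant '[0.015,-0.1,0,0,0,0,30,0,0,0,0,0,0,30]'>/dev/null;python3 s.py;
```

```text
t 16.48 pull 3.3 side -3.2 fz 7.0 adv 38.9 lat 0.5 yaw -158.2 grip 35.5 tz 0.02
t 16.73 pull 2.4 side -3.9 fz 6.4 adv 42.8 lat 0.6 yaw -158.2 grip 35.5 tz 0.04
```

```bash
for i in 1; do python3 -m pendant '[0.008,-0.05,0,0,0,0,30,0,0,0,0,0,0,30]'>/dev/null;python3 s.py;done;python3 -m pendant '[0.004,-0.025,0,0,0,0,30,0,0,0,0,0,0,30]'>/dev/null;python3 s.py
```

```text
t 16.98 pull 3.6 side -2.8 fz 6.7 adv 44.6 lat 0.5 yaw -158.2 grip 34.8 tz 0.02
t 17.23 pull 5.0 side -2.5 fz 6.6 adv 44.7 lat 0.5 yaw -158.2 grip 35.0 tz -0.00
```

```bash
python3 -m pendant '[0.005,-0.03,0,0,0,0,30,0,0,0,0,0,0,30]'>/dev/null;python3 s.py;python3 -m pendant '[0.003,-0.02,0,0,0,0,30,0,0,0,0,0,0,30]'>/dev/null;python3 s.py
```

```text
t 17.48 pull 6.8 side -3.5 fz 7.4 adv 44.8 lat 0.5 yaw -158.1 grip 35.3 tz -0.00
t 17.73 pull 8.2 side -4.5 fz 8.0 adv 44.8 lat 0.5 yaw -158.1 grip 35.4 tz 0.01
```

```bash
python3 -m pendant '[-0.004,0.025,0,0,0,0,30,0,0,0,0,0,0,65,0,0,0,0,0,0,65,0,0,0,0,0,0,65,0,0,0.6,0,0,0,65,0,0,1,0,0,0,65,0,0,1,0,0,0,65,-0.3,-0.6,1,0,0,0,65,-0.6,-0.9,0,0,0,0,65,-0.6,-0.9,0,0,0,0,65]'; python3 -m pendant '[0,-1,0,0,0,0,65,0,-1,0,0,0,0,65,0,-1,0,0,0,0,65,0,-1,0,0,0,0,65,0,0,0,0,0,0,65,0,0,0,0,0,0,65]'
python3 - <<'E'
from cell import env
import cv2,pickle
for n in("side","top"):
    c=env.read_camera(n);cv2.imwrite(f"pics/{n}6.png",c["image"][:,:,::-1]);pickle.dump(c,open(n+"6.pkl","wb"))
im=cv2.imread("pics/top6.png");cv2.imwrite("pics/top6z.png",cv2.resize(im[160:280,130:360],None,fx=3.4,fy=4,interpolation=2))
im=cv2.imread("pics/side6.png");cv2.imwrite("pics/side6z.png",cv2.resize(im[120:290,170:310],None,fx=3.5,fy=3.5,interpolation=2))
E
```

```text
time_s: 18.98
tool_pos: [0.4782, -0.1156, 0.2192]
tool_rot: [-89.9, 0.0, -158.3]
force: [0.7, -0.6, -0.2]
grip_width: 0.0648
time_s: 19.73
tool_pos: [0.4786, -0.2735, 0.2183]
tool_rot: [-90.1, 0.0, -158.2]
force: [-0.5, 0.2, -0.7]
grip_width: 0.0649
```

View pics/top6z.png

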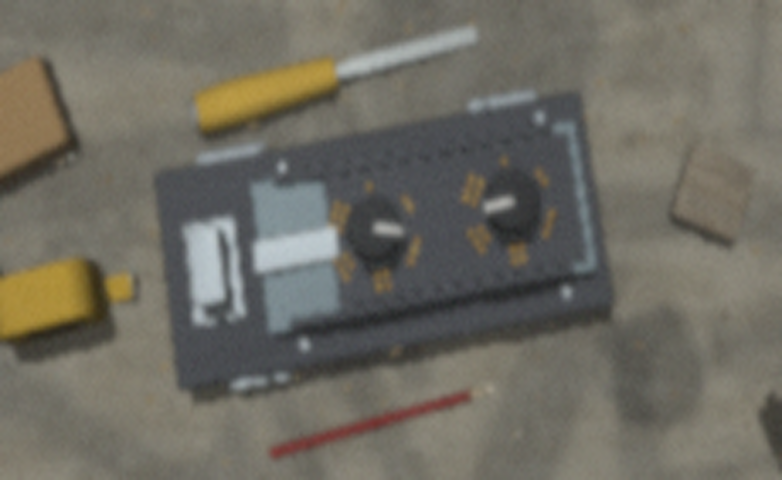

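View pics/side6z.png

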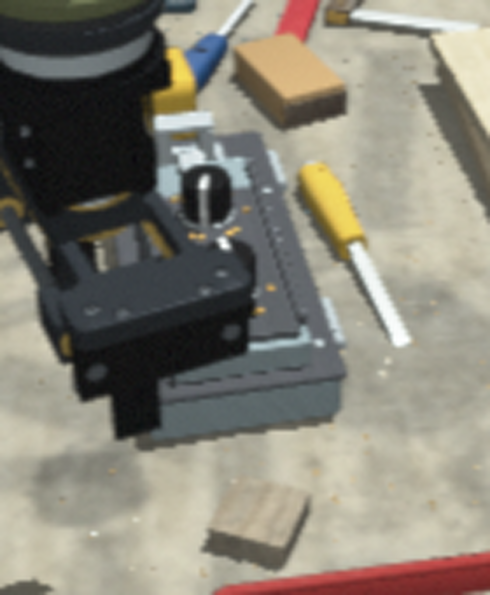

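Top view: the nose is out of the keeper (tip at zoom ≈ (255,255)), the plate is against the right-hand frame, and the tools lie where they were. Measure how far the bolt has moved.

```bash
python3 - <<'E'
from h import *
import pickle
c=pickle.load(open("top6.pkl","rb"))
Z=lambda x,y:(130+x/3.4,160+y/4)
d=np.array([.150,-.989])
L=onz(c,*Z(376,228),.102);R=onz(c,*Z(512,201),.102)
for p,q in((L,(.51515,.12362)),(R,(.52958,.02972))): print(p,(p[:2]-q)@d*1e3)
a=cv2.cvtColor(cv2.imread("pics/top0.png"),6);b=cv2.cvtColor(cv2.imread("pics/top6.png"),6)
df=cv2.absdiff(cv2.GaussianBlur(a,(3,3),0),cv2.GaussianBlur(b,(3,3),0))[150:290,100:360]
k,l,s,ce=cv2.connectedComponentsWithStats((df>30).astype('uint8'));print([(s[i,0]+100,s[i,1]+150,*s[i,2:]) for i in range(1,k) if s[i,4]>5])
E
```

```text
[0.5214853  0.07933491 0.102     ] 44.748254286534376
[ 0.53494147 -0.01344588  0.102     ] 43.495274749842174
[(np.int32(280), np.int32(194), np.int32(22), np.int32(34), np.int32(581)), (np.int32(207), np.int32(206), np.int32(25), np.int32(35), np.int32(632)), (np.int32(265), np.int32(207), np.int32(4), np.int32(4), np.int32(13)), (np.int32(254), np.int32(208), np.int32(8), np.int32(6), np.int32(25)), (np.int32(272), np.int32(209), np.int32(9), np.int32(4), np.int32(26)), (np.int32(240), np.int32(215), np.int32(9), np.int32(4), np.int32(27)), (np.int32(274), np.int32(215), np.int32(3), np.int32(3), np.int32(6)), (np.int32(258), np.int32(216), np.int32(13), np.int32(7), np.int32(34)), (np.int32(195), np.int32(220), np.int32(10), np.int32(9), np.int32(63)), (np.int32(197), np.int32(229), np.int32(7), np.int32(4), np.int32(17)), (np.int32(354), np.int32(259), np.int32(6), np.int32(15), np.int32(67))]
```

```bash
python3 -c "
from cell import env
print(env.sign_off())"
```

```text
the job is handed in; nothing more can be done
None
```

The safe is unlocked: the bolt is drawn fully to the right and the gripper has let go. I handed the job in at about 20 s of the 54 s allowed.

- **Left dial:** I turned it clockwise with 5–9 N of pull on the bolt. It gave at about 106° (1.85 rad), within the 0.10–0.90 rad span past mark 2.
- **Right dial:** I drew the bolt to about 15 mm by the left knob and moved to the right one. I turned it anticlockwise with 6–8 N of pull, and it gave at about 264° (4.6 rad), within the span past mark 5.
- **Bolt:** I drew it to the end stop, where the pull rose to about 8 N at 44.8 mm of travel.

**Last checks:** The top camera after release puts the bolt travel at 44.7 mm by the left knob and 43.5 mm by the right one. That 1 mm difference is within the camera's accuracy, and the nose is clear of the keeper. Comparing the top views before and after, only the bolt plate changed, apart from one small patch at the image edge that I took to be the gripper or its shadow. The four tools lie where they were. The largest force I read at the wrist was about 12 N, but I only took readings between moves.

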